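# Hold the inked stamp over the clock face

## Task

Lift the brush pot off the clock by its handle, keeping it upright, stand it squarely in the middle of the round cork coaster and let go. Then take the inked stamp from its pad, carry it over the marker crate and finish while holding it, still and level, about 1 cm above the cream panel, centred and with its long side along the panel's; it must never touch the clock. Do not bump the crates with pot or stamp, and leave everything else where it is.

Things in the scene. Friction and masses are not known exactly. Their poses are not given: they have to be found in the camera images.
- clock: Green and moss-brown round wooden clock blank, 200 mm across and 12 mm thick, lying level and fixed on a locked turntable; its upper face is 64 mm above the table. Origin: centre of the turntable's foot, on the table. x axis: along the long side of the cream panel and of the two brown sprigs painted beyond its ends; z up. The design is the same after a half turn.
- clock_panel (a point): Centre of the cream panel, 76 x 46 mm, edged in brown, painted at the centre of the clock's upper face; on the face (64 mm above the table). Same axes as the clock. The pot hides most of it at the start.
- pot: Loose white open pot, 68 mm across the foot, 80 mm across the rim, 78 mm high, standing on the clock face about its centre, 0.15 to 0.31 kg. A rigid steel arch over the mouth carries a wooden grip, 50 mm long along x, 16 mm wide along y, 16 mm high, its middle 128 mm above the foot. Origin: centre of the underside; x along the grip, z up.
- coaster_top (a point): Centre of the upper face of the round cork coaster, 110 mm across, 6 mm thick, fixed flat on the table on one side of the clock, beyond a marker crate.
- inkpad: Black ink pad with dark green felt, 110 mm (x) x 80 mm (y), felt surface 15 mm above the table, fixed, on the other side of the clock from the coaster, beyond a marker crate; its flat open lid, black with a dark green inside, 80 x 80 x 6 mm, lies at its +x end. Origin: centre of the underside of the pad.
- stamp: Loose hand stamp standing on the ink pad, 0.09 to 0.14 kg: light wooden block with a red-brown rubber face below, together 66 mm (x) x 36 mm (y) x 17 mm high, and on it an upright dark wooden grip, 40 mm along x, 22 mm wide along y, from 17 to 67 mm above the underside. Origin: centre of the underside (the printing face); x along the long side, z up. It is the same after a half turn.
- crate_blue: Wooden crate full of upright blue and grey paint markers, 240 mm (x) x 70 mm (y), fixed between the clock and what lies on that side; the markers' tops are 132 mm above the table. Origin: centre of the underside. A crate stands on each side of the clock.
- crate_orange: The same crate with orange, yellow and red markers, on the other side of the clock: 240 x 70 mm, marker tops 132 mm above the table, fixed. Origin: centre of the underside.
- marker_violet: Loose violet paint marker lying on the table, 126 mm long along its x, 16 mm thick. Origin: underside of its middle. Bystander.
- marker_pink: Loose pink paint marker lying on the table, 126 mm long along its x, 16 mm thick. Origin: underside of its middle. Bystander.
- eraser: Loose white eraser, 45 x 22 x 14 mm, lying on the table. Origin: centre of the underside. Bystander.
- thermos: Loose steel thermos flask with a black cap, 68 mm across, 215 mm high. Origin: centre of the underside. Bystander.
- brush_mug: Loose white mug with brushes standing in it, 84 mm across the rim, mug 100 mm and brushes 194 mm high. Origin: centre of the underside. Bystander.
Mind the look-alikes: they are no part of the job. What is shaped like the pot but orange or red is not meant.

How it is judged:
On the way, in this order (a step that is already met when the one before it is completed fails the run):
1. the pot stands upright on the coaster, let go (horizontal distance between pot and coaster_top below 0.022 m and z of pot in the frame of coaster_top between -0.004 and 0.006 m and angle between pot's own z axis and vertical below 0.1 rad and contact force between pot and the fingers below 0.05 N and linear speed of pot below 0.02 m/s), for 0.2 s.
2. the stamp is lifted off the ink pad in the fingers (z of stamp in the frame of inkpad above 0.035 m and contact force between stamp and the fingers above 0.5 N), for 0.1 s.
3. the stamp passes over a marker crate, above the markers (((y of stamp in the frame of crate_blue between -0.035 and 0.035 m and x of stamp in the frame of crate_blue between -0.2 and 0.2 m and z of stamp in the frame of crate_blue above 0.125 m) or (y of stamp in the frame of crate_orange between -0.035 and 0.035 m and x of stamp in the frame of crate_orange between -0.2 and 0.2 m and z of stamp in the frame of crate_orange above 0.125 m))), for 0.02 s.
At the end, for the whole second after the job is handed in: Pot upright on the coaster, centre within 22 mm of its centre, let go. Stamp held still in the fingers, underside 3 to 20 mm above the clock face, not touching it, centre within 9 mm of the panel's, long side within 0.14 rad of the panel's, level within 0.1 rad (all of step 1 and z of stamp in the frame of clock_panel between 0.003 and 0.02 m and horizontal distance between stamp and clock_panel below 0.009 m and angle between the x axis of stamp and the x axis of clock, either way round below 0.14 rad and angle between stamp's own z axis and vertical below 0.1 rad and linear speed of stamp below 0.02 m/s and contact force between stamp and the fingers above 0.5 N and contact force between stamp and clock below 0.05 N); the arm keeps its last pose, push and grip.
It fails at once if the stamp touches the clock (contact force between stamp and clock above 0.1 N).
It fails at once if the pot is tipped by more than 0.5 rad (angle between pot's own z axis and vertical above 0.5 rad).
It fails at once if the pot or the stamp bumps a marker crate (over 1 N) (contact force between any of pot, stamp and crate_blue above 1 N or contact force between any of pot, stamp and crate_orange above 1 N).
It fails at once if a loose bystander is moved by more than 25 mm (distance of any of marker_violet, marker_pink, eraser, thermos, brush_mug from where it was at the start of the episode above 0.025 m).
It also fails if it takes over 69 s, if anything falls off the work surface, if the arm or the gripper's body presses on something with over 40 N, if the wrist force passes 120 N, or if a joint passes its speed limit or range.

## Robot

A 6-joint arm with a two-finger parallel gripper is mounted at the origin on the work surface. World frame = base frame: x ahead of the robot, y to its left, z up, the work surface at z = 0. Lengths are in m, angles in rad, forces in N, time in s.
With the tool pointing down it reaches from about 0.375 to 0.9 m from the base axis. Payload 3.1 kg.
Tool frame: the origin (TCP) lies between the finger pads; the fingertips stand 22 mm ahead of it and the grasp point (between the pads) lies 3 mm ahead of it; z points along the fingers, y is the line along which they close (so a half turn about z gives the same grasp; the last joint's range is limited). The gripper opens to 87 mm and grips with 3 to 60 N. Pads are 19 mm wide; open, the fingers measure 117 mm over their backs; the gripper's body (75 mm by 190 mm) begins 51 mm behind the grasp point.
Start: joints at [-1.282, 0.527, 1.433, -0, 1.181, -0.178], TCP at [0.281, -0.558, 0.245] pointing down, gripper open.
Joint ranges: [-3.08, 3.08], [-0.75, 2.2], [0.22, 2.44], [-1.43, 4.57], [0, 2.65], [-2.85, 2.85]. Speed limits (rad/s): [2.79, 2.79, 3.14, 3.14, 3.14, 3.14].

## Interface

Orientations are given as a unit quaternion [x, y, z, w].
In Python, from rig import get_obs, camera, get_calibration, hand_in, cut_out gives the robot as it stands.
- The arm moves only by the shell command python3 -m inch 'ROWS' [OPENING] [FORCE]. ROWS is JSON, one flat list of numbers, 6 for each row, row after row: the shift along the tool's x, y, z scaled (see below), then the turn, a rotation vector about the tool's x, y, z scaled (see below). A call has 1 to 20 rows; each row is the pose to reach, as a shift and turn from the pose commanded when the call began, along the tool's axes at that moment; what a row does not reach only later rows make up. The controller multiplies each number of a shift by 0.08 m and each number of a turn by 90 degrees. A row lasts 1/12 s, in which the tool goes at most 41.7 mm and 7.16 degrees, less where a joint would pass 70% of its speed; a pose out of reach is approached as far as the arm can. A call with a number of a shift or a turn outside -1 to 1 is refused whole. A call with a gripper value outside its range is refused whole. OPENING is the finger opening in mm, from 0 to 87, set as the call begins (- or left out, the last holds). The fingers move at their own pace and stop on an object; FORCE is the grip in N (left out, the last holds). Time passes only in rows, so rows that repeat a pose let the fingers close. It gives the time, the measured TCP pose, the force, the opening and the grip force at its end, in the units of the state.
- get_obs(): the state, without advancing time (a new reading comes with each control period).
- camera(name): name is "scene" or "top"; returns the picture (480x640x3 uint8, red, green, blue); there is no depth.
- get_calibration(name): a dict with "vertical_fov" (degrees; the focal length in pixels is half the picture's height over the tangent of half this angle, whatever the lens; pixels are square), "cx", "cy" (the principal point, pixels), "D" ([k1, k2, p1, p2, k3] as OpenCV has them; the pictures are not rectified), "T" (4x4, takes a point from camera to world coordinates). Camera axes: x right, y down, z forward; pixel columns grow to the right and rows downward; lengths in m; the calibration is good to about 2 mm. A picture is of the moment at which its call begins. get_calibration takes no time and is no camera call.
- hand_in(): hands the job in; it is judged then, once.
Trained networks look in the newest picture that a camera, given by its name, has taken for a name from the list of things; names that differ only in an ending like _2 or _b are one class to them, and where a whole thing is asked for, a point or a joint stands for the part that bears it (a point fixed in the world has none). Each returns a list of dicts, best first, with "conf" (0 to 1); they miss things now and then, are a little off and sometimes report something else, mostly with a low value. They report only what shows in the picture. A call takes as long as a camera call. They do not tell look-alikes from the thing itself.
- cut_out(camera, thing): "region" (480x640 bool, what is visible of it) and "bbox" ([left, top, right, bottom] in pixels, round what is visible of it).
The state is a dict: "time": time; "q": joint angles; "joint_velocities": joint speeds; "joint_torque": joint torques, N m; "position": TCP position; "tool_rot": TCP orientation; "ft_force": force on the tool from outside, world axes, zero at the start; "moment": the same for the moment, N m; "grip_width": finger opening in m; "grip_force": force on a finger pad.
Only numpy, scipy, OpenCV 4.12 (cv2) and the standard library are available. Lean on these libraries where they do the work, as an engineer would, in place of code of your own. Each camera call takes 0.05 s, during which the arm holds its last target. There are 200 camera calls.

## Working session

There is one attempt and no reset: what is moved stays moved. The work goes in short steps, Python scripts to look and compute and a shell command to move; the robot and the scene stay as the last step left them, time stands still between calls to the robot, and variables do not carry over. Pictures are saved under pics/ and viewed, at most 10 in all, crops included, and the job is handed in when it is done.

```bash
mkdir -p pics; ls
python3 - <<'E'
from rig import *
import cv2,numpy as np
print(get_obs())
for n in("scene","top"):
    im=camera(n); cv2.imwrite(f"pics/{n}0.png",im[:,:,::-1]); c=get_calibration(n); print(n,c)
E
```

```text
pics
{'time': 0.0, 'q': array([-1.28250355e+00,  5.28473848e-01,  1.43390198e+00, -1.16146185e-05,
        1.18135839e+00, -1.78495470e-01]), 'joint_velocities': array([-0.00162131, -0.00077913, -0.00126286, -0.00026552,  0.00079584,
        0.00072031]), 'joint_torque': array([ 5.21851889e-04, -4.40030479e+01, -1.76593423e+01,  6.34628325e-02,
        5.83612360e-02, -1.64111511e-04]), 'position': array([ 0.28109332, -0.55746389,  0.24356695]), 'tool_rot': array([ 9.72885935e-01,  2.31282967e-01, -6.41171433e-05, -1.06887701e-03]), 'ft_force': array([-0.52897472, -0.31987879,  0.66951998]), 'moment': array([-0.00789708,  0.04603503,  0.01670193]), 'grip_force': 0.0, 'grip_width': 0.08691817801984274}
scene {'vertical_fov': 52.66753800608131, 'cx': 312.118369064953, 'cy': 240.51526774026846, 'D': array([-0.00016177,  0.        ,  0.        ,  0.        ,  0.        ]), 'T': array([[ 0.8712904 ,  0.34155046, -0.35241499,  0.92519261],
       [ 0.4905048 , -0.62955681,  0.60254731, -0.70246528],
       [-0.01606495, -0.69785493, -0.71605894,  0.89597106],
       [ 0.        ,  0.        ,  0.        ,  1.        ]])}
top {'vertical_fov': 53.83443757261354, 'cx': 320.4116774496804, 'cy': 243.39166876863789, 'D': array([-0.07776086,  0.        ,  0.        ,  0.        ,  0.        ]), 'T': array([[-0.02193629, -0.98453378,  0.17381608,  0.29248393],
       [-0.99974483,  0.0206641 , -0.00912567, -0.0088378 ],
       [ 0.00539278, -0.17397191, -0.98473585,  1.22273348],
       [ 0.        ,  0.        ,  0.        ,  1.        ]])}
```

View pics/scene0.png

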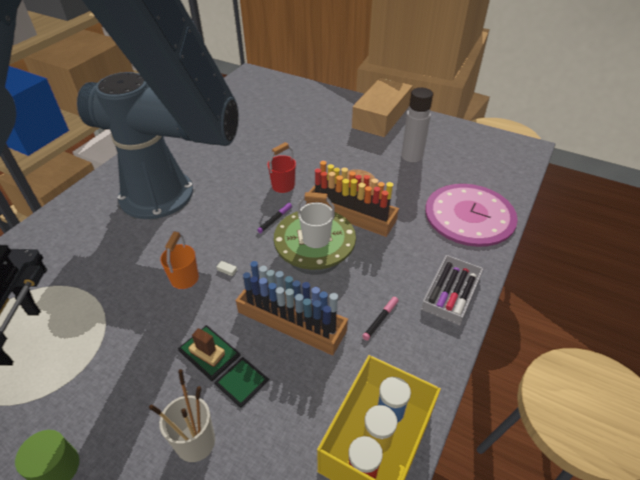

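View pics/top0.png

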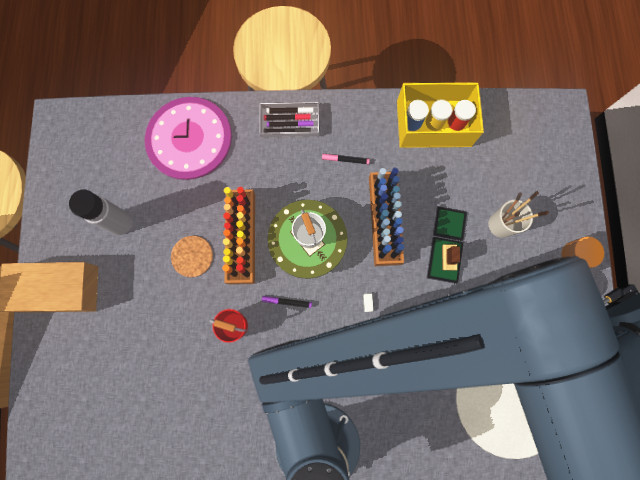

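The top view (right = -y, up = +x) shows the pot at (308,228) on the clock, the coaster at (192,256), the stamp on its pad at (452,258), the orange crate at (238,235) and the blue crate at (387,215). Next I'll measure positions and zoom in.

```bash
cat > h.py <<'E'
import numpy as np,cv2
from rig import *
def K(n):
    c=get_calibration(n); f=240/np.tan(np.radians(c["vertical_fov"])/2)
    return np.array([[f,0,c["cx"]],[0,f,c["cy"]],[0,0,1]]),c["D"],c["T"]
def pix2w(n,uv,z):
    k,D,T=K(n); p=cv2.undistortPoints(np.array(uv,float).reshape(-1,1,2),k,D)[:,0]
    d=np.c_[p,np.ones(len(p))]@T[:3,:3].T; o=T[:3,3]
    return o+d*((z-o[2])/d[:,2])[:,None]
def w2pix(n,P):
    k,D,T=K(n); Ti=np.linalg.inv(T)
    return cv2.projectPoints(np.array(P,float).reshape(-1,3),cv2.Rodrigues(Ti[:3,:3])[0],Ti[:3,3],k,D)[0][:,0]
E
python3 - <<'E'
from h import *
t=camera("top");s=camera("scene")
a=cv2.resize(t[190:290,260:360],(400,400),interpolation=3)
b=cv2.resize(t[200:290,420:520],(400,360),interpolation=3);b=np.vstack([b,np.zeros((40,400,3),np.uint8)])
cv2.imwrite("pics/c1.png",np.hstack([a,b])[:,:,::-1])
for cam in("top","scene"):
  camera(cam)
  for n in "pot coaster_top clock inkpad stamp crate_blue crate_orange thermos brush_mug marker_violet marker_pink eraser".split():
    for r in cut_out(cam,n)[:2]:
        m=r["region"].astype(np.uint8); np.save(f"pics/{cam}_{n}.npy",m) 
        v,u=np.nonzero(m); rect=cv2.minAreaRect(np.c_[u,v].astype(np.float32))
        print(cam,n,round(r["conf"],2),r["bbox"],"c",u.mean().round(1),v.mean().round(1),np.round(np.array(rect[0]),1),np.round(rect[1],1),round(rect[2],1))
E
```

```text
top pot 0.94 [294.7, 213.6, 326.6, 246.8] c 308.4 229.0 [308.1 229.3] [32.6 34.4] 26.6
top pot 0.74 [210.0, 311.0, 247.6, 345.3] c 228.9 325.2 [228.5 325. ] [33.2 33.2] 45.0
top coaster_top 0.63 [170.8, 234.5, 211.9, 275.5] c 191.5 255.9 [191.5 256. ] [40. 39.] 90.0
top coaster_top 0.41 [260.5, 295.0, 313.6, 306.0] c 285.7 301.4 [286.5 301.2] [49.6  7.1] 7.1
top clock 0.75 [269.3, 198.2, 346.0, 278.6] c 306.6 240.8 [307.1 238.3] [78.3 78.3] 26.6
top clock 0.62 [263.6, 298.4, 312.0, 308.2] c 287.8 301.8 [287.  301.6] [48.5  6.5] 6.3
top inkpad 0.6 [426.6, 208.1, 468.3, 282.7] c 445.7 242.0 [446.7 244.6] [33.1 74.8] 7.4
top stamp 0.64 [440.7, 246.8, 459.8, 271.4] c 450.2 257.1 [450.5 257. ] [26. 17.] 90.0
top crate_blue 0.95 [368.5, 167.2, 405.6, 267.1] c 386.2 217.7 [386.6 216.5] [97.4 31.1] 86.4
top crate_orange 0.86 [224.0, 185.5, 256.5, 284.5] c 239.1 236.5 [238.  235.5] [97. 32.] 90.0
top crate_orange 0.55 [369.4, 166.8, 405.2, 265.3] c 386.3 217.9 [386.3 216.6] [97.5 31.6] 85.8
top thermos 0.91 [67.6, 190.3, 131.5, 238.5] c 99.9 212.0 [100. 212.] [67.2 28.7] 27.9
top thermos 0.51
[... 1341 characters left out ...]
245.8 [314.4 243.8] [81.2 60.6] 1.4
scene thermos 0.93 [399.4, 86.7, 435.7, 160.5] c 417.1 124.4 [417.2 124.2] [23.3 75.1] 8.1
scene brush_mug 0.78 [147.9, 369.1, 212.9, 459.1] c 187.5 424.4 [185.  417.1] [90.  54.5] 62.5
scene marker_violet 0.75 [259.7, 200.9, 293.8, 232.2] c 275.2 217.3 [274.8 217.7] [ 5.6 42.8] 50.2
scene marker_pink 0.69 [363.3, 296.8, 399.3, 339.6] c 380.2 318.5 [380.9 318.3] [ 8.3 52.2] 38.4
scene marker_pink 0.58 [147.3, 370.9, 214.1, 461.1] c 187.5 425.8 [185.  417.7] [88.2 54. ] 62.4
scene eraser 0.47 [215.6, 260.7, 238.0, 274.5] c 226.7 268.0 [226.7 268. ] [18.8 10.2] 21.8
scene eraser 0.45 [233.8, 264.7, 346.1, 356.7] c 292.3 308.2 [293.3 306.2] [118.2  57.4] 24.2
```

View pics/c1.png

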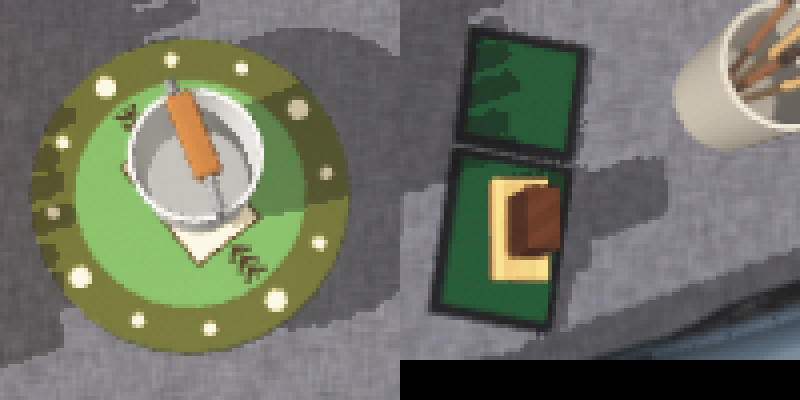

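The crop shows the grip axis running from (180,95) to (207,178) and the sprigs at (126,115) and (248,263). The visible panel corners are (122,165), (197,265) and (258,215). The stamp block spans x 490–548 and y 177–281.

Run:
```python
from h import *
A=lambda x,y:((x+.5)/4-.5+260,(y+.5)/4-.5+190)
B=lambda x,y:((x-400+.5)/4-.5+420,(y+.5)/4-.5+200)
r=lambda a:np.round(a,4)
ang=lambda p,q:np.degrees(np.arctan2(*(q-p)[1::-1]))%180
# clock by ellipse of masks, upper face rim
for cam in("top","scene"):
  m=np.load(f"pics/{cam}_clock.npy")
g=pix2w("top",[A(180,95),A(207,178)],.200); print("grip",r(g.mean(0)),ang(g[0],g[1]),np.linalg.norm(g[1]-g[0]))
s=pix2w("top",[A(126,115),A(248,263)],.064); print("sprigs",r(s.mean(0)),ang(s[0],s[1]))
p=pix2w("top",[A(122,165),A(197,265),A(258,215)],.064); print("panel",r((p[0]+p[2])/2),ang(p[0],p[1]),ang(p[1],p[2]),np.linalg.norm(p[1]-p[0]),np.linalg.norm(p[1]-p[2]))
c=pix2w("top",[A(30,195),A(350,195),A(190,38)],.064); print("rim ctr x-ish",r(c))
b=pix2w("top",[B(490,177),B(490,281),B(548,177),B(548,281)],.032); print("stamp",r(b.mean(0)),ang(b[0],b[1]),np.linalg.norm(b[0]-b[1]),np.linalg.norm(b[0]-b[2]))
i=pix2w("top",[B(452,149),B(572,168),B(550,331),B(430,312)],.012); print("pad",r(i.mean(0)),ang(i[1],i[2]))
# full masks
for n,z in (("coaster_top",.006),("clock",.064)): 
    m=np.load(f"pics/top_{n}.npy") 
    print(n)
print("coaster",r(pix2w("top",[(191.5,255.9)],.006)))
print("crate tops",r(pix2w("top",[(238,235.5),(386.5,216.5)],.07)))
# project hypotheses into scene cam
for nm,P in (("grip",g.mean(0)-[0,0,.008]),("coast",pix2w("top",[(191.5,255.9)],.006)[0]),("stamp",b.mean(0)),("sprigs",s.mean(0)),("sp0",s[0]),("sp1",s[1])):
    print(nm,w2pix("scene",P))
s=camera("scene")
a=cv2.resize(s[180:280,265:365],(400,400),interpolation=3)
b=cv2.resize(s[310:410,165:265],(400,400),interpolation=3)
cv2.imwrite("pics/c2.png",np.hstack([a,b])[:,:,::-1])
```

```text
grip [0.5178 0.0082 0.2   ] 16.629771272366327 0.04937097925439978
sprigs [0.5146 0.0153 0.064 ] 37.9441896518222
panel [0.5136 0.0133 0.064 ] 35.4969569778078 128.51530476815307 0.07881986161515085 0.04921662691473217
rim ctr x-ish [[ 0.5125  0.1131  0.064 ]
 [ 0.5083 -0.0865  0.064 ]
 [ 0.6115  0.0116  0.064 ]]
stamp [ 0.4608 -0.3498  0.032 ] 176.2273615437031 0.06738921720232072 0.03786205893744208
pad [ 0.4569 -0.3433  0.012 ] 168.215402859525
coaster_top
clock
coaster [[0.4811 0.3174 0.006 ]]
crate tops [[ 0.5202  0.185   0.07  ]
 [ 0.5609 -0.1867  0.07  ]]
grip [[314.35336584 197.57306845]]
coast [[356.06831203 181.06485394]]
stamp [[205.98726915 348.84013147]]
sprigs [[315.30270025 235.74148573]]
sp0 [[339.94030064 232.82796815]]
sp1 [[290.42823828 238.68301713]]
```

View pics/c2.png

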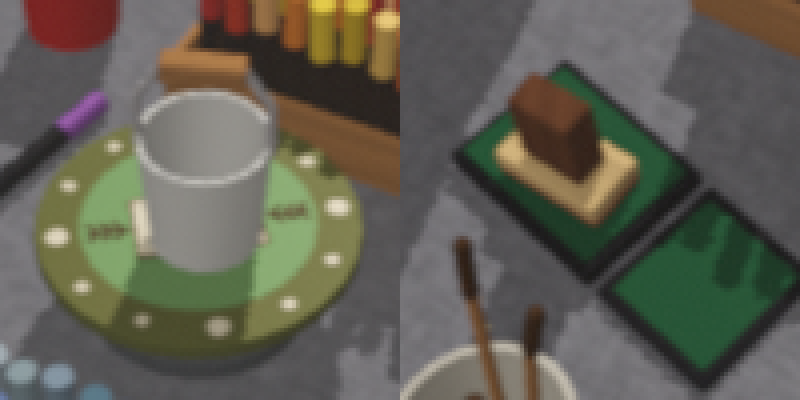

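Both views agree to within about 2–3 mm. Next is a short script to triangulate the grip and work out the move deltas.

```bash
cat > to.py <<'E'
import sys
from h import *
from scipy.spatial.transform import Rotation as R
x,y,z,phi=map(float,sys.argv[1:5]); o=get_obs()
T=R.from_quat(o["tool_rot"]); ph=np.radians(phi)
best=None
for k in (0,np.pi):
    G=R.from_matrix([[np.cos(ph+k),np.sin(ph+k),0],[np.sin(ph+k),-np.cos(ph+k),0],[0,0,-1]])
    r=(T.inv()*G).as_rotvec()
    if best is None or np.linalg.norm(r)<np.linalg.norm(best): best=r
d=T.inv().apply(np.array([x,y,z])-o["position"])
print("t",o["time"],"pos",o["position"].round(4),"shift/.08",(d/.08).round(3),"turn/90",(best/(np.pi/2)).round(3),"q",o["q"].round(2),"w",o["grip_width"],"F",o["ft_force"].round(2))
E
python3 - <<'E'
from h import *
from scipy.optimize import least_squares as L
def tri(a,b):
    return L(lambda P:np.r_[w2pix("top",P)[0]-a,w2pix("scene",P)[0]-b],[.5,0,.1]).x.round(4)
S=lambda x,y:np.array(((x+.5)/4-.5+265,(y+.5)/4-.5+180))
S2=lambda x,y:np.array(((x-400+.5)/4-.5+165,(y+.5)/4-.5+310))
A=lambda x,y:np.array(((x+.5)/4-.5+260,(y+.5)/4-.5+190))
B=lambda x,y:np.array(((x-400+.5)/4-.5+420,(y+.5)/4-.5+200))
print("grip top",tri(A(193.5,136.5),S(207,58)))
print("spr",tri(A(126,115),S(288,212)),tri(A(248,263),S(107,233)))
print("block",tri(B(519,229),S2(567,153)))
bc=pix2w("scene",[S2(497,148),S2(597,212),S2(637,156)],.032);print("block scene",bc.round(4),np.degrees(np.arctan2(*(bc[1]-bc[0])[1::-1])))
print("mug rim",pix2w("top",[(514,215)],.1).round(3),pix2w("scene",[(187,410)],.1).round(3))
print("brush tips if z=.19",pix2w("scene",[(181,372),(199,390),(153,407)],.19).round(3))
print("thermos top",pix2w("top",[(86,206)],.215).round(3),pix2w("scene",[(421,95)],.215).round(3))
E
python3 to.py .518 .0085 .30 16.6
```

```text
grip top [0.5195 0.0097 0.2008]
spr [0.5586 0.0501 0.0665] [ 0.4676 -0.021   0.0659]
block [ 0.4608 -0.3487  0.034 ]
block scene [[ 0.4265 -0.3626  0.032 ]
 [ 0.4945 -0.3674  0.032 ]
 [ 0.4927 -0.3316  0.032 ]] -3.9790323533329683
mug rim [[ 0.552 -0.5    0.1  ]] [[ 0.544 -0.489  0.1  ]]
brush tips if z=.19 [[ 0.537 -0.468  0.19 ]
 [ 0.582 -0.479  0.19 ]
 [ 0.538 -0.535  0.19 ]]
thermos top [[0.566 0.504 0.215]] [[0.579 0.501 0.215]]
t 1.55 pos [ 0.2813 -0.5581  0.2446] shift/.08 [ 5.83  -4.993 -0.693] turn/90 [0.    0.    0.113] q [-1.28  0.53  1.43 -0.    1.18 -0.18] w 0.08729570143513514 F [0.14 0.48 0.22]
```

```bash
python3 -m inch '[0.15,-0.13,-0.15,0,0,0, 0.5,-0.42,-0.4,0,0,0.02, 0.95,-0.8,-0.7,0,0,0.04]' 87 30
python3 -m inch '[0.33,-0.28,0,0,0,0.02, 0.66,-0.56,0,0,0,0.04, 1,-0.84,0,0,0,0.07]'
python3 -m inch '[0.33,-0.28,0,0,0,0, 0.66,-0.56,0,0,0,0, 1,-0.84,0,0,0,0]'
python3 -m inch '[0.33,-0.28,0,0,0,0, 0.66,-0.56,0,0,0,0, 1,-0.84,0,0,0,0]'
python3 to.py .5195 .0095 .30 16.6
```

```text
time: 1.8
position: [0.3161, -0.4759, 0.2952]
tool_rot: [0.98, 0.199, -0.0, -0.001]
ft_force: [1.5, 0.3, 0.5]
grip_width: 0.0871
grip_force: 0.0
time: 2.05
position: [0.364, -0.3814, 0.2962]
tool_rot: [0.989, 0.145, 0.0, 0.001]
ft_force: [0.3, -0.0, 0.1]
grip_width: 0.0866
grip_force: 0.0
time: 2.3
position: [0.4212, -0.2937, 0.2957]
tool_rot: [0.989, 0.146, 0.0, 0.0]
ft_force: [0.1, 0.5, -0.3]
grip_width: 0.0871
grip_force: 0.0
time: 2.55
position: [0.4784, -0.2062, 0.2957]
tool_rot: [0.989, 0.146, 0.0, 0.0]
ft_force: [0.0, -0.5, 0.8]
grip_width: 0.0871
grip_force: 0.0
t 2.55 pos [ 0.4784 -0.2062  0.2957] shift/.08 [ 1.273 -2.431 -0.054] turn/90 [ 0.    -0.     0.003] q [-0.62  0.33  1.63 -0.    1.19  0.66] w 0.08711504186619932 F [ 0.01 -0.52  0.8 ]
```

```bash
python3 -m inch '[0.17,-0.33,0,0,0,0, 0.34,-0.66,0,0,0,0, 0.5,-1,0,0,0,0]'
python3 -m inch '[0.17,-0.33,0,0,0,0, 0.34,-0.66,0,0,0,0, 0.5,-1,0,0,0,0]'
python3 -m inch '[0.15,-0.25,0,0,0,0, 0.273,-0.431,-0.05,0,0,0, 0.273,-0.431,-0.05,0,0,0.003]'
python3 to.py .5195 .0095 .195 16.6
```

```text
time: 2.8
position: [0.4933, -0.1181, 0.2955]
tool_rot: [0.989, 0.147, 0.0, 0.0]
ft_force: [-0.6, -0.9, -0.4]
grip_width: 0.0872
grip_force: 0.0
time: 3.05
position: [0.5082, -0.03, 0.2957]
tool_rot: [0.989, 0.146, 0.0, 0.0]
ft_force: [0.8, -0.6, 0.5]
grip_width: 0.0867
grip_force: 0.0
time: 3.3
position: [0.5197, 0.0108, 0.3002]
tool_rot: [0.989, 0.146, 0.001, -0.0]
ft_force: [0.9, 0.1, 0.0]
grip_width: 0.0868
grip_force: 0.0
t 3.3 pos [0.5197 0.0108 0.3002] shift/.08 [-0.01   0.016  1.315] turn/90 [-0.    -0.001  0.002] q [-0.2   0.32  1.63  0.    1.2   1.08] w 0.0868268338109044 F [0.88 0.09 0.  ]
```

```bash
python3 -m inch '[0,0.01,0.25,0,0,0, 0,0.01,0.5,0,0,0, 0,0.01,0.75,0,0,0, -0.01,0.01,0.95,0,0,0, -0.01,0.01,0.95,0,0,0]'
python3 -m inch '[0,0,0.2,0,0,0, 0,0,0.36,0,0,0, 0,0,0.36,0,0,0]'
python3 -m inch '[0,0,0,0,0,0, 0,0,0,0,0,0, 0,0,0,0,0,0, 0,0,0,0,0,0, 0,0,0,0,0,0, 0,0,0,0,0,0]' 10 30
python3 -m inch '[0,0,0,0,0,0, 0,0,0,0,0,0, 0,0,0,0,0,0, 0,0,0,0,0,0]'
python3 to.py .5195 .0095 .195 16.6
```

```text
time: 3.72
position: [0.5158, 0.0065, 0.2205]
tool_rot: [0.99, 0.144, -0.004, -0.001]
ft_force: [-0.3, 0.6, -0.4]
grip_width: 0.0872
grip_force: 0.0
time: 3.97
position: [0.5173, 0.0064, 0.1935]
tool_rot: [0.99, 0.144, -0.002, -0.0]
ft_force: [-0.3, 0.7, 0.5]
grip_width: 0.0872
grip_force: 0.0
time: 4.47
position: [0.5186, 0.0069, 0.1952]
tool_rot: [0.99, 0.144, 0.0, 0.0]
ft_force: [0.2, 0.1, -0.1]
grip_width: 0.0549
grip_force: 0.0
time: 4.8
position: [0.5183, 0.007, 0.1946]
tool_rot: [0.99, 0.144, -0.0, -0.0]
ft_force: [0.0, 0.3, 0.9]
grip_width: 0.0286
grip_force: 0.0
t 4.8 pos [0.5183 0.007  0.1946] shift/.08 [ 0.023 -0.026 -0.005] turn/90 [-0.  0. -0.] q [-0.2   0.46  1.75  0.    0.94  1.08] w 0.02858125775016638 F [0.03 0.27 0.86]
```

```bash
python3 -m inch '[0.02,-0.03,0,0,0,0, 0.02,-0.03,0,0,0,0, 0.02,-0.03,0,0,0,0, 0.02,-0.03,0,0,0,0, 0.02,-0.03,0,0,0,0, 0.02,-0.03,0,0,0,0]'
python3 to.py .5195 .0095 .30 16.6
```

```text
time: 5.3
position: [0.5191, 0.0098, 0.1946]
tool_rot: [0.99, 0.144, -0.0, -0.0]
ft_force: [0.2, 1.2, -0.0]
grip_width: 0.0158
grip_force: 29.7
t 5.3 pos [0.5191 0.0098 0.1946] shift/.08 [ 0.003  0.005 -1.317] turn/90 [-0.  0. -0.] q [-0.2   0.46  1.75  0.    0.94  1.08] w 0.015757882041208638 F [ 0.18  1.22 -0.01]
```

```bash
python3 -m inch '[0,0,-0.05,0,0,0, 0,0,-0.2,0,0,0, 0,0,-0.4,0,0,0, 0,0,-0.65,0,0,0, 0,0,-0.9,0,0,0, 0,0,-1,0,0,0]' 10 35
python3 -m inch '[0,0,-0.15,0,0,0, 0,0,-0.3,0,0,0, 0,0,-0.3,0,0,0]'
python3 to.py .481 .3175 .30 16.6
python3 - <<'E'
from h import *
cv2.imwrite("pics/s2.png",camera("scene")[:,:,::-1])
t=camera("top");cv2.imwrite("pics/t2.png",cv2.resize(t[180:300,160:360],(800,480),interpolation=3)[:,:,::-1])
E
```

```text
time: 5.8
position: [0.5203, 0.0094, 0.277]
tool_rot: [0.99, 0.144, 0.002, 0.001]
ft_force: [2.1, 0.0, -3.0]
grip_width: 0.0159
grip_force: 34.7
time: 6.05
position: [0.5202, 0.0094, 0.3003]
tool_rot: [0.99, 0.144, 0.002, 0.001]
ft_force: [0.8, -0.0, -2.3]
grip_width: 0.0156
grip_force: 34.7
t 6.05 pos [0.5202 0.0094 0.3003] shift/.08 [ 6.290e-01 -3.831e+00 -2.000e-03] turn/90 [ 0.001 -0.002 -0.   ] q [-0.2   0.32  1.63 -0.    1.19  1.08] w 0.015560016698226323 F [ 0.77 -0.01 -2.28]
```

View pics/s2.png

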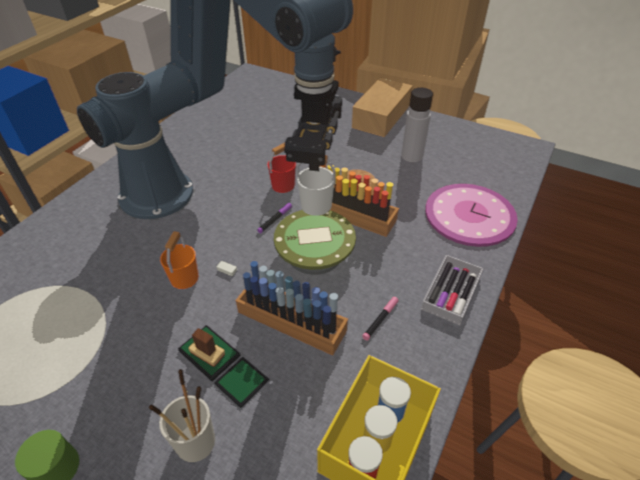

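The pot is lifted and upright, and the cream panel is now clear at (314,236). Next I'll carry it over the orange crate.

```bash
python3 -m inch '[0.02,-0.1,0,0,0,0, 0.06,-0.35,0,0,0,0, 0.11,-0.65,0,0,0,0, 0.157,-0.958,0,0,0,0]'
python3 -m inch '[0.05,-0.31,0,0,0,0, 0.1,-0.64,0,0,0,0, 0.157,-0.958,0,0,0,0]'
python3 -m inch '[0.05,-0.31,0,0,0,0, 0.1,-0.64,0,0,0,0, 0.157,-0.958,0,0,0,0]'
python3 -m inch '[0.05,-0.31,0,0,0,0, 0.1,-0.6,0,0,0,0, 0.14,-0.85,0,0,0,0, 0.157,-0.958,0,0,0,0, 0.157,-0.958,0,0,0,0]'
python3 to.py .481 .3175 .1375 16.6
```

```text
time: 6.48
position: [0.5085, 0.0877, 0.2973]
tool_rot: [0.99, 0.143, -0.001, -0.0]
ft_force: [-0.4, 0.6, -2.8]
grip_width: 0.0153
grip_force: 34.7
time: 6.73
position: [0.4981, 0.1654, 0.2973]
tool_rot: [0.99, 0.144, -0.002, -0.0]
ft_force: [1.8, -0.3, -2.9]
grip_width: 0.0158
grip_force: 34.7
time: 6.98
position: [0.4882, 0.2425, 0.2972]
tool_rot: [0.99, 0.144, -0.002, -0.0]
ft_force: [1.0, 0.2, -1.8]
grip_width: 0.0159
grip_force: 34.7
time: 7.4
position: [0.4786, 0.3196, 0.2974]
tool_rot: [0.989, 0.146, -0.001, -0.0]
ft_force: [-0.1, -0.3, -2.3]
grip_width: 0.0158
grip_force: 34.7
t 7.4 pos [0.4786 0.3196 0.2974] shift/.08 [0.025 0.035 1.999] turn/90 [-0.     0.001  0.002] q [0.39 0.4  1.49 0.   1.25 1.67] w 0.015809231877687433 F [-0.09 -0.29 -2.29]
```

```bash
python3 -m inch '[0.02,0.03,0.15,0,0,0, 0.02,0.03,0.4,0,0,0, 0.02,0.03,0.65,0,0,0, 0.02,0.03,0.9,0,0,0, 0.02,0.03,1,0,0,0]'
python3 -m inch '[0,0,0.25,0,0,0, 0,0,0.5,0,0,0, 0,0,0.7,0,0,0, 0,0,0.83,0,0,0, 0,0,0.87,0,0,0, 0,0,0.87,0,0,0, 0,0,0.87,0,0,0]'
python3 to.py .481 .3175 .1366 16.6
```

```text
time: 7.82
position: [0.4803, 0.3139, 0.2155]
tool_rot: [0.99, 0.144, -0.003, 0.001]
ft_force: [-0.5, -1.3, -3.8]
grip_width: 0.0154
grip_force: 34.7
time: 8.4
position: [0.4828, 0.316, 0.1498]
tool_rot: [0.99, 0.144, 0.001, -0.0]
ft_force: [0.1, 0.5, -2.0]
grip_width: 0.0157
grip_force: 34.7
t 8.4 pos [0.4828 0.316  0.1498] shift/.08 [-0.017 -0.024  0.164] turn/90 [-0.    -0.001 -0.   ] q [ 0.39  0.59  1.64 -0.    0.91  1.67] w 0.01569914867081038 F [ 0.15  0.49 -2.04]
```

```bash
python3 -m inch '[-0.02,-0.02,0.05,0,0,0, -0.02,-0.02,0.1,0,0,0, -0.02,-0.02,0.13,0,0,0, -0.02,-0.02,0.145,0,0,0, -0.02,-0.02,0.155,0,0,0, -0.02,-0.02,0.16,0,0,0, -0.02,-0.02,0.16,0,0,0]'
python3 to.py .481 .3175 .1366 16.6
```

```text
time: 8.98
position: [0.4802, 0.3172, 0.1367]
tool_rot: [0.99, 0.144, 0.0, -0.0]
ft_force: [-0.8, 0.3, 0.6]
grip_width: 0.0154
grip_force: 34.7
t 8.9833 pos [0.4802 0.3172 0.1367] shift/.08 [ 0.011 -0.001  0.001] turn/90 [-0. -0. -0.] q [0.39 0.61 1.65 0.   0.88 1.67] w 0.015444999891239548 F [-0.81  0.28  0.57]
```

```bash
python3 -m inch '[0,0,0,0,0,0, 0,0,0,0,0,0, 0,0,0,0,0,0, 0,0,0,0,0,0, 0,0,0,0,0,0, 0,0,0,0,0,0, 0,0,0,0,0,0, 0,0,0,0,0,0]' 60 20
python3 -m inch '[0,0,-0.1,0,0,0, 0,0,-0.3,0,0,0, 0,0,-0.6,0,0,0, 0,0,-0.9,0,0,0, 0,0,-1,0,0,0]'
python3 -m inch '[0,0,-0.3,0,0,0, 0,0,-0.6,0,0,0, 0,0,-0.9,0,0,0, 0,0,-1,0,0,0]'
python3 to.py .461 -.349 .30 -3.9
python3 - <<'E'
from h import *
t=camera("top");cv2.imwrite("pics/t3.png",cv2.resize(t[180:300,160:360],(800,480),interpolation=3)[:,:,::-1])
cv2.imwrite("pics/t3full.png",t[:,:,::-1])
E
```

```text
time: 9.65
position: [0.4802, 0.3171, 0.1362]
tool_rot: [0.99, 0.144, 0.0, 0.0]
ft_force: [0.2, 0.1, -1.1]
grip_width: 0.0569
grip_force: 0.0
time: 10.07
position: [0.482, 0.318, 0.2201]
tool_rot: [0.99, 0.144, 0.003, -0.001]
ft_force: [0.7, -0.2, 0.1]
grip_width: 0.0596
grip_force: 0.0
time: 10.4
position: [0.4816, 0.3178, 0.2997]
tool_rot: [0.99, 0.144, 0.003, -0.001]
ft_force: [0.3, 0.1, 0.3]
grip_width: 0.0597
grip_force: 0.0
t 10.4 pos [0.4816 0.3178 0.2997] shift/.08 [-2.625  7.915 -0.026] turn/90 [-0.001 -0.004  0.228] q [0.39 0.4  1.49 0.   1.24 1.67] w 0.05971411151020514 F [0.27 0.07 0.27]
```

View pics/t3.png

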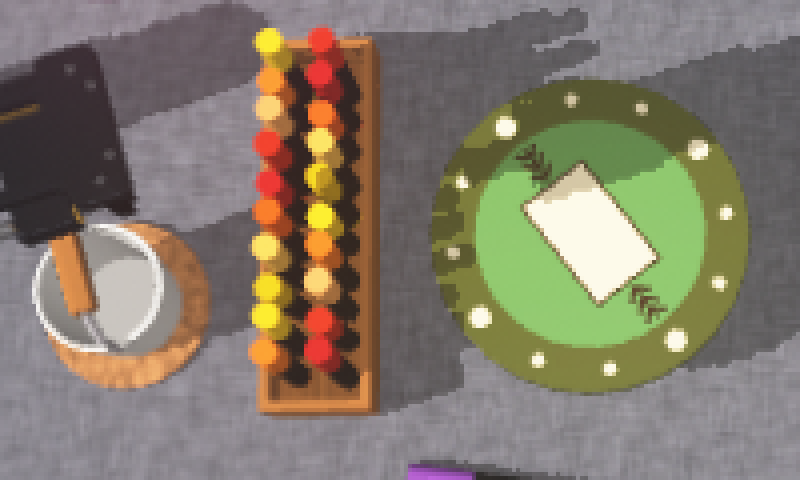

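The pot stands on the coaster (its rim is shifted up and left only by its height). The panel corners in the crop are (583,161), (658,257), (600,305) and (524,207). I'll travel to the stamp and refine the panel pose on the way.

```bash
python3 -m inch '[-0.05,0.15,0,0,0,0, -0.14,0.45,0,0,0,0, -0.24,0.75,0,0,0,0, -0.328,0.989,0,0,0,0]' 60 20
python3 -m inch '[-0.11,0.33,0,0,0,0, -0.22,0.66,0,0,0,0, -0.328,0.989,0,0,0,0]'
python3 -m inch '[-0.11,0.33,0,0,0,0, -0.22,0.66,0,0,0,0, -0.328,0.989,0,0,0,0]'
python3 -m inch '[-0.11,0.33,0,0,0,0, -0.22,0.66,0,0,0,0, -0.328,0.989,0,0,0,0]'
python3 -m inch '[-0.11,0.33,0,0,0,0, -0.22,0.66,0,0,0,0, -0.328,0.989,0,0,0,0]'
python3 -m inch '[-0.11,0.33,0,0,0,0, -0.22,0.66,0,0,0,0, -0.328,0.989,0,0,0,0]'
python3 -m inch '[-0.11,0.33,0,0,0,0, -0.22,0.66,0,0,0,0, -0.328,0.989,0,0,0,0]'
python3 to.py .461 -.349 .30 -3.9
python3 - <<'E'
from h import *
from scipy.optimize import least_squares as L
c=np.array([(583,161),(658,257),(600,305),(524,207)])
uv=(c+.5)/4-.5+[160,180]
w=pix2w("top",uv,.064)[:,:2]
loc=np.array([(.038,.023),(-.038,.023),(-.038,-.023),(.038,-.023)])
def f(p):
    R=np.array([[np.cos(p[2]),-np.sin(p[2])],[np.sin(p[2]),np.cos(p[2])]]);return (loc@R.T+p[:2]-w).ravel()
best=min((L(f,[.51,.01,a]) for a in(.6,-2.5,.6+3.14)),key=lambda r:r.cost)
# reversed order variant
loc=loc*[1,-1]; b2=L(f,[.51,.01,.6])
print(w.round(4),best.x.round(4),best.cost,b2.x.round(4),b2.cost)
m=cut_out
camera("scene")
E
```

```text
time: 10.78
position: [0.4758, 0.2314, 0.2938]
tool_rot: [0.99, 0.144, -0.003, 0.001]
ft_force: [0.3, 0.6, -1.2]
grip_width: 0.0599
grip_force: 0.0
time: 11.03
position: [0.473, 0.1484, 0.2939]
tool_rot: [0.99, 0.144, -0.003, 0.0]
ft_force: [1.4, 0.4, 0.3]
grip_width: 0.0598
grip_force: 0.0
time: 11.28
position: [0.4702, 0.0653, 0.294]
tool_rot: [0.99, 0.144, -0.002, -0.0]
ft_force: [0.0, -0.2, -0.1]
grip_width: 0.0602
grip_force: 0.0
time: 11.53
position: [0.4676, -0.0178, 0.2941]
tool_rot: [0.99, 0.144, -0.002, -0.001]
ft_force: [0.4, 0.2, -0.7]
grip_width: 0.06
grip_force: 0.0
time: 11.78
position: [0.465, -0.1008, 0.294]
tool_rot: [0.99, 0.144, -0.002, -0.001]
ft_force: [0.2, 0.9, 0.0]
grip_width: 0.0599
grip_force: 0.0
time: 12.03
position: [0.4624, -0.1839, 0.2939]
tool_rot: [0.99, 0.144, -0.002, -0.002]
ft_force: [0.3, 0.3, -0.2]
grip_width: 0.06
grip_force: 0.0
time: 12.28
position: [0.4599, -0.267, 0.2938]
tool_rot: [0.99, 0.144, -0.002, -0.002]
ft_force: [0.3, 0.3, 0.6]
grip_width: 0.0599
grip_force: 0.0
t 12.2833 pos [ 0.4599 -0.267   0.2938] shift/.08 [-0.279  0.986 -0.081] turn/90 [-0.002  0.002  0.227] q [-0.74  0.35  1.6  -0.    1.2   0.55] w 0.059916766341720995 F [0.34 0.3  0.6 ]
[[ 0.5578  0.0169]
 [ 0.4956 -0.0288]
 [ 0.4662  0.0078]
 [ 0.5291  0.0542]] [0.5122 0.0125 0.6162] 0.004327650488447012 [0.5122 0.0125 0.6428] 2.8126217930202667e-06
```

```bash
python3 -m inch '[-0.1,0.33,0,0,0,0.06, -0.2,0.66,0,0,0,0.12, -0.279,0.986,0,0,0,0.18, -0.279,0.986,0,0,0,0.227, -0.279,0.986,0,0,0,0.227, -0.279,0.986,0,0,0,0.227]'
python3 to.py .461 -.349 .065 -3.9
python3 - <<'E'
from h import *
t=camera("top");cv2.imwrite("pics/t4.png",cv2.resize(t[190:310,420:540],(480,480),interpolation=3)[:,:,::-1])
s=camera("scene")
a=cv2.resize(s[300:440,140:280],(560,560),interpolation=3)
cv2.imwrite("pics/s4.png",a[:,:,::-1])
# panel in scene: bright pixels
hsv=s[205:270,275:355].astype(int); m=((hsv.min(2)>170)).astype(np.uint8)
n,l,st,c=cv2.connectedComponentsWithStats(m)
k=1+np.argmax(st[1:,4]); print(st[k],c[k]+[275,205],pix2w("scene",[c[k]+[275,205]],.064).round(4))
r=cv2.minAreaRect(np.argwhere(l==k)[:,::-1].astype(np.float32)+[275,205]);P=pix2w("scene",cv2.boxPoints(r),.064);print(P.round(4))
E
```

```text
time: 12.83
position: [0.4616, -0.3473, 0.2941]
tool_rot: [0.999, -0.033, -0.002, -0.002]
ft_force: [0.4, 0.2, -0.3]
grip_width: 0.06
grip_force: 0.0
t 12.8333 pos [ 0.4616 -0.3473  0.2941] shift/.08 [0.004 0.032 2.864] turn/90 [-0.002  0.002  0.001] q [-0.84  0.41  1.49  0.    1.24  0.8 ] w 0.05999755762344081 F [ 0.37  0.15 -0.26]
[ 24  23  32  15 395] [314.21012658 235.02531646] [[0.5111 0.0162 0.064 ]]Traceback (most recent call last):
  File "<stdin>", line 10, in <module>
cv2.error: OpenCV(4.12.0) /io/opencv/modules/imgproc/src/convhull.cpp:143: error: (-215:Assertion failed) total >= 0 && (depth == CV_32F || depth == CV_32S) in function 'convexHull'
```

View pics/s4.png

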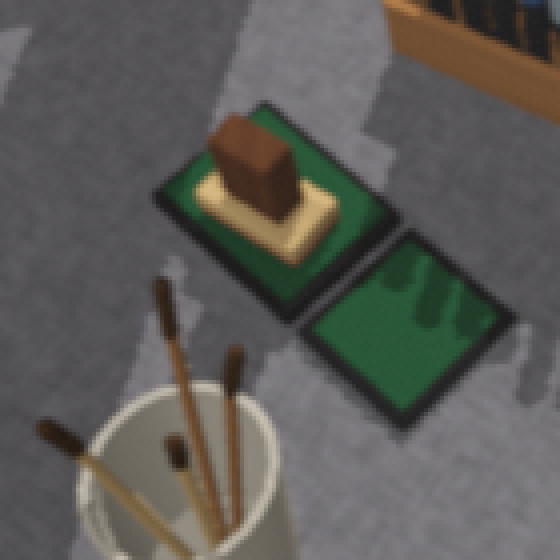

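The stamp is untouched on its pad and the brushes stay clear of the descent. Both cameras put the panel near (0.512, 0.014). Next is the descent.

```bash
python3 -m inch '[0,0.03,0.2,0,0,0, 0,0.03,0.45,0,0,0, 0,0.03,0.7,0,0,0, 0,0.03,0.95,0,0,0, 0,0.03,1,0,0,0]'
python3 -m inch '[0,0,0.25,0,0,0, 0,0,0.5,0,0,0, 0,0,0.7,0,0,0, 0,0,0.9,0,0,0, 0,0,1,0,0,0, 0,0,1,0,0,0, 0,0,1,0,0,0, 0,0,1,0,0,0, 0,0,1,0,0,0]'
python3 to.py .461 -.349 .065 -3.9
```

```text
time: 13.35
position: [0.4613, -0.3477, 0.213]
tool_rot: [0.999, -0.032, -0.003, -0.003]
ft_force: [0.2, 0.9, -0.3]
grip_width: 0.0601
grip_force: 0.0
time: 14.1
position: [0.4637, -0.351, 0.1376]
tool_rot: [0.999, -0.033, 0.001, 0.001]
ft_force: [-0.0, 0.7, 0.4]
grip_width: 0.0598
grip_force: 0.0
t 14.1 pos [ 0.4637 -0.351   0.1376] shift/.08 [-0.036 -0.025  0.907] turn/90 [ 0.001 -0.001  0.001] q [-0.84  0.61  1.64  0.    0.89  0.8 ] w 0.05978460980357483 F [-0.02  0.7   0.36]
```

```bash
python3 -m inch '[-0.01,-0.01,0.2,0,0,0, -0.02,-0.02,0.4,0,0,0, -0.03,-0.02,0.6,0,0,0, -0.035,-0.025,0.75,0,0,0, -0.035,-0.025,0.85,0,0,0, -0.035,-0.025,0.9,0,0,0, -0.035,-0.025,0.9,0,0,0, -0.035,-0.025,0.9,0,0,0, -0.035,-0.025,0.9,0,0,0, -0.035,-0.025,0.9,0,0,0]'
python3 to.py .461 -.349 .065 -3.9
```

```text
time: 14.93
position: [0.4608, -0.3488, 0.0651]
tool_rot: [0.999, -0.034, 0.001, 0.001]
ft_force: [-0.0, 0.4, -0.3]
grip_width: 0.0599
grip_force: 0.0
t 14.9333 pos [ 0.4608 -0.3488  0.0651] shift/.08 [0.003 0.003 0.001] turn/90 [ 0.001 -0.001  0.001] q [-0.84  0.72  1.68 -0.    0.73  0.8 ] w 0.05988147264439311 F [-0.01  0.43 -0.26]
```

```bash
python3 -m inch '[0,0,0,0,0,0, 0,0,0,0,0,0, 0,0,0,0,0,0, 0,0,0,0,0,0, 0,0,0,0,0,0, 0,0,0,0,0,0, 0,0,0,0,0,0, 0,0,0,0,0,0, 0,0,0,0,0,0, 0,0,0,0,0,0]' 15 25
python3 to.py .461 -.349 .065 -3.9
python3 -m inch '[0,0,-0.05,0,0,0, 0,0,-0.2,0,0,0, 0,0,-0.4,0,0,0, 0,0,-0.65,0,0,0, 0,0,-0.9,0,0,0, 0,0,-1,0,0,0]'
python3 -m inch '[0,0,-0.25,0,0,0, 0,0,-0.5,0,0,0, 0,0,-0.8,0,0,0, 0,0,-1,0,0,0, 0,0,-1,0,0,0]'
python3 -m inch '[0,0,-0.2,0,0,0, 0,0,-0.35,0,0,0, 0,0,-0.35,0,0,0]'
python3 to.py .512 .014 .26 36.8
python3 - <<'E'
from h import *
s=camera("scene");cv2.imwrite("pics/s5.png",s[:,:,::-1])
E
```

```text
time: 15.77
position: [0.4604, -0.3484, 0.0642]
tool_rot: [0.999, -0.034, 0.0, 0.0]
ft_force: [0.3, 0.4, 0.4]
grip_width: 0.0223
grip_force: 25.0
t 15.7667 pos [ 0.4604 -0.3484  0.0642] shift/.08 [ 0.008  0.007 -0.01 ] turn/90 [ 0. -0.  0.] q [-0.84  0.72  1.69 -0.    0.73  0.8 ] w 0.022309622322120925 F [0.26 0.42 0.36]
time: 16.27
position: [0.4614, -0.3493, 0.1476]
tool_rot: [0.999, -0.034, 0.002, 0.002]
ft_force: [0.3, -0.4, -1.0]
grip_width: 0.0215
grip_force: 25.0
time: 16.68
position: [0.4619, -0.3498, 0.2281]
tool_rot: [0.999, -0.034, 0.003, 0.003]
ft_force: [-0.1, 0.6, -1.5]
grip_width: 0.0218
grip_force: 25.0
time: 16.93
position: [0.4609, -0.3488, 0.2535]
tool_rot: [0.999, -0.034, 0.001, 0.001]
ft_force: [0.7, -0.3, -1.4]
grip_width: 0.0216
grip_force: 25.0
t 16.9333 pos [ 0.4609 -0.3488  0.2535] shift/.08 [ 0.333 -4.568 -0.09 ] turn/90 [ 0.002 -0.001 -0.452] q [-0.84  0.45  1.55  0.    1.14  0.8 ] w 0.0216009937174022 F [ 0.65 -0.28 -1.39]
```

View pics/s5.png

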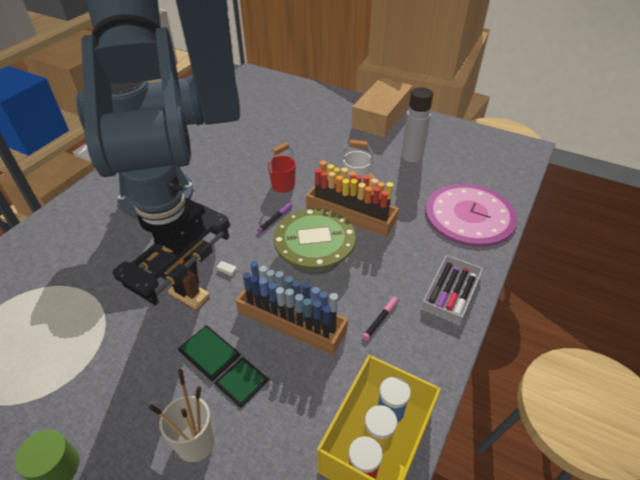

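The stamp is held level at (188,290), and the pot handle shows beyond the orange crate at (358,150). Next I'll carry the stamp over the blue crate.

```bash
python3 -m inch '[0.01,-0.12,-0.02,0,0,0, 0.02,-0.4,-0.04,0,0,0, 0.05,-0.7,-0.09,0,0,0, 0.07,-0.95,-0.09,0,0,0]'
python3 -m inch '[0.02,-0.31,0,0,0,0, 0.05,-0.63,0,0,0,0, 0.07,-0.95,0,0,0,0]'
python3 -m inch '[0.02,-0.31,0,0,0,0, 0.05,-0.63,0,0,0,0, 0.07,-0.95,0,0,0,0]'
python3 -m inch '[0.02,-0.31,0,0,0,0, 0.05,-0.61,0,0,0,0, 0.07,-0.9,0,0,0,0, 0.07,-0.95,0,0,0,0]'
python3 -m inch '[0.02,-0.3,0,0,0,-0.05, 0.04,-0.6,0,0,0,-0.11, 0.053,-0.768,0,0,0,-0.18, 0.053,-0.768,0,0,0,-0.25, 0.053,-0.768,0,0,0,-0.32, 0.053,-0.768,0,0,0,-0.38, 0.053,-0.768,0,0,0,-0.43, 0.053,-0.768,0,0,0,-0.452, 0.053,-0.768,0,0,0,-0.452, 0.053,-0.768,0,0,0,-0.452]'
python3 to.py .512 .014 .123 36.8
```

```text
time: 17.32
position: [0.4704, -0.2705, 0.2583]
tool_rot: [0.999, -0.034, -0.001, -0.001]
ft_force: [-0.2, -0.2, -0.3]
grip_width: 0.0219
grip_force: 25.0
time: 17.57
position: [0.4809, -0.1951, 0.258]
tool_rot: [0.999, -0.034, -0.001, -0.001]
ft_force: [-0.3, 0.4, -1.7]
grip_width: 0.0216
grip_force: 25.0
time: 17.82
position: [0.4914, -0.1196, 0.258]
tool_rot: [0.999, -0.034, -0.001, -0.001]
ft_force: [0.5, -0.1, -2.0]
grip_width: 0.022
grip_force: 25.0
time: 18.15
position: [0.5016, -0.0423, 0.258]
tool_rot: [0.999, -0.032, -0.002, -0.002]
ft_force: [0.3, -0.1, -1.4]
grip_width: 0.0221
grip_force: 25.0
time: 18.98
position: [0.5108, 0.0144, 0.2586]
tool_rot: [0.949, 0.315, -0.001, -0.0]
ft_force: [0.6, -0.1, -1.3]
grip_width: 0.022
grip_force: 25.0
t 18.9833 pos [0.5108 0.0144 0.2586] shift/.08 [0.012 0.016 1.695] turn/90 [-0.001  0.001 -0.   ] q [-0.19  0.36  1.7  -0.    1.09  0.74] w 0.022032727975103656 F [ 0.56 -0.1  -1.31]
```

```bash
python3 -m inch '[0,0.01,0.2,0,0,0, 0.01,0.01,0.4,0,0,0, 0.01,0.01,0.65,0,0,0, 0.01,0.01,0.85,0,0,0, 0.01,0.01,0.95,0,0,0, 0.01,0.01,0.95,0,0,0]'
python3 -m inch '[0,0,0.1,0,0,0, 0,0,0.25,0,0,0, 0,0,0.35,0,0,0, 0,0,0.4,0,0,0, 0,0,0.4,0,0,0, 0,0,0.4,0,0,0, 0,0,0.4,0,0,0, 0,0,0.4,0,0,0]'
python3 to.py .512 .014 .123 36.8
python3 - <<'E'
from h import *
t=camera("top");s=camera("scene")
a=cv2.resize(t[190:290,260:360],(400,400),interpolation=3)
b=cv2.resize(s[180:280,265:365],(400,400),interpolation=3)
cv2.imwrite("pics/c6.png",np.hstack([a,b])[:,:,::-1])
E
```

```text
time: 19.48
position: [0.5111, 0.0145, 0.1815]
tool_rot: [0.949, 0.315, -0.002, -0.001]
ft_force: [0.4, -0.7, -0.7]
grip_width: 0.0217
grip_force: 25.0
time: 20.15
position: [0.5131, 0.0143, 0.152]
tool_rot: [0.949, 0.316, 0.001, 0.0]
ft_force: [-0.2, 0.2, -1.6]
grip_width: 0.0219
grip_force: 25.0
t 20.15 pos [0.5131 0.0143 0.152 ] shift/.08 [-0.013 -0.006  0.363] turn/90 [ 0.001 -0.001  0.   ] q [-0.19  0.52  1.8  -0.    0.82  0.74] w 0.021904426759270873 F [-0.2   0.21 -1.6 ]
```

View pics/c6.png

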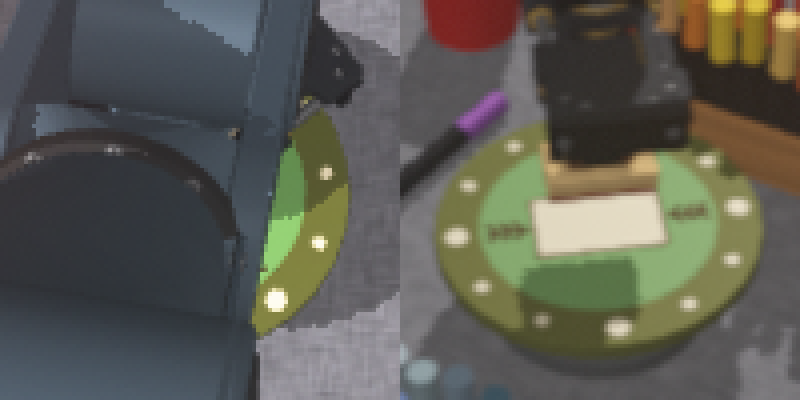

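The stamp hangs over the panel. Its near lower edge runs from (550,198) to (657,190) in the scene crop, parallel to the panel. I'll check that against the predicted position, then go down.

```bash
python3 - <<'E'
from h import *
S2=lambda p:(p-[265,180]+.5)*4-.5+[400,0]
a=np.radians(36.8);x=np.array([np.cos(a),np.sin(a),0]);y=np.array([-np.sin(a),np.cos(a),0])
for c,L,W in (([.5131,.0143,.1028],.033,.018),([.512,.014,.064],.038,.023)):
    print(S2(w2pix("scene",[np.array(c)+i*L*x+j*W*y for i in(-1,1) for j in (-1,1)])).round())
E
python3 -m inch '[0,0,0.05,0,0,0, -0.01,0,0.12,0,0,0, -0.01,0,0.18,0,0,0, -0.013,-0.005,0.24,0,0,0, -0.013,-0.005,0.28,0,0,0, -0.013,-0.005,0.3,0,0,0, -0.013,-0.005,0.3,0,0,0, -0.013,-0.005,0.3,0,0,0, -0.013,-0.005,0.3,0,0,0, -0.013,-0.005,0.3,0,0,0]'
python3 to.py .512 .014 .123 36.8
```

```text
[[547. 205.]
 [540. 163.]
 [659. 194.]
 [650. 152.]]
[[540. 258.]
 [531. 204.]
 [666. 245.]
 [654. 192.]]
time: 21.08
position: [0.5118, 0.014, 0.1277]
tool_rot: [0.949, 0.316, 0.0, 0.0]
ft_force: [0.3, 0.1, -1.4]
grip_width: 0.0219
grip_force: 25.0
t 21.0833 pos [0.5118 0.014  0.1277] shift/.08 [0.002 0.002 0.058] turn/90 [ 0. -0.  0.] q [-0.19  0.56  1.82  0.    0.76  0.74] w 0.021864399670809564 F [ 0.28  0.08 -1.36]
```

```bash
python3 -m inch '[0,0,0.02,0,0,0, 0,0,0.04,0,0,0, 0,0,0.045,0,0,0, 0,0,0.045,0,0,0, 0,0,0.045,0,0,0, 0,0,0.045,0,0,0, 0,0,0.045,0,0,0, 0,0,0.045,0,0,0]'
python3 to.py .512 .014 .123 36.8
python3 - <<'E'
from h import *
s=camera("scene");t=camera("top")
a=np.radians(36.8);x=np.array([np.cos(a),np.sin(a),0]);y=np.array([-np.sin(a),np.cos(a),0])
a1=cv2.resize(s[180:280,265:365],(500,500),interpolation=3)
S2=lambda p:(p-[265,180]+.5)*5-.5
print(S2(w2pix("scene",[np.array([.512,.014,.075])+i*.033*x-.018*y for i in(-1,1)])).round())
b=cv2.resize(t[215:295,155:215],(300,400),interpolation=3);b=np.vstack([b,np.zeros((100,300,3),np.uint8)])
cv2.imwrite("pics/c7.png",np.hstack([a1,b])[:,:,::-1])
print("pot rim expected px", (w2pix("top",[[.481,.3175,.084],[.481,.3175,.142]])))
for r in cut_out("top","pot")[:3]: print(r["conf"],r["bbox"])
E
```

```text
time: 21.75
position: [0.5116, 0.014, 0.1239]
tool_rot: [0.949, 0.316, 0.0, 0.0]
ft_force: [-0.1, -0.0, -0.9]
grip_width: 0.0216
grip_force: 25.0
t 21.75 pos [0.5116 0.014  0.1239] shift/.08 [0.004 0.004 0.011] turn/90 [ 0. -0.  0.] q [-0.19  0.56  1.82 -0.    0.75  0.74] w 0.02163594322061373 F [-0.12 -0.   -0.91]
[[183. 298.]
 [321. 284.]]
pot rim expected px [[183.1373982  251.24421124]
 [176.20419643 247.32062044]]
0.69 [381.6, 314.7, 417.8, 347.9]
0.52 [220.2, 333.2, 239.6, 345.1]
```

View pics/c7.png

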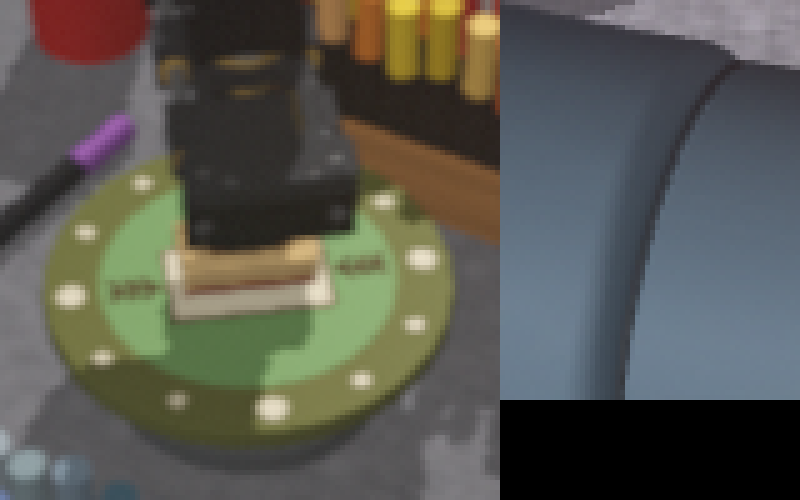

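The stamp's lower edge, (188,294) to (323,279), sits within about 2 mm of the prediction: clear of the clock, centred and parallel to the panel. In the earlier top view, the pot's rim centre at (184.5,252) matched its expected (183,251).

```bash
python3 -c "
from rig import *
print(hand_in())"
```

```text
the job is handed in; nothing more can be done
None
```

The job is handed in, with no verdict returned: the pot stands upright and released on the coaster, about 3 mm from its centre by the camera. The stamp is held still and level, roughly 1 cm above the cream panel, centred and aligned to within about 2 mm.

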